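# Seat a carburettor in the leak-test port and throw the toggle clamp

### The job

Slide the carburettor along its channel until its spigot is pressed home on the sprung rubber face inside the test port, gently, without jamming it hard; then push the toggle clamp's lever over so that its arm snaps down and holds the carburettor there. Do not strain the lever, and leave the other things on the shelf where they are.

Things in the scene. Friction and masses are not known exactly. Their poses are not given: they have to be found in the camera images.
- fixture: fixed steel leak-test fixture, plate 140 x 290 x 12 mm. Origin on the shelf under the channel; z up, +y = the way the carburettor slides home, +x = the toggle clamp's side. The plate spans x -55 to 85, y -140 to 150 mm. A channel 63 mm wide between rails 14 mm high runs along y from -130 to 55, centred on x = 0. The clamp's cheeks stand at x 49 to 75, y -17 to 17, up to z = 110 mm
- carb: loose aluminium carburettor, 0.5 to 0.75 kg, on a carrier plate 60 x 95 x 8 mm that slides on the fixture's plate between the rails against 2 to 7 N of friction. Origin: carrier underside below the top cap, 55 mm ahead of its rear edge; y points the way to slide, z up. Barrel 40 mm across along y; flat round top cap 44 mm across, 80 mm above the underside. Starts at fixture y -65 to -35 mm; home is at -10 to +14 mm
- carb_rear (a point): centre of the flat rear face (looks to -y) of the carburettor's round rear flange, 50 mm across; 60 mm behind its origin, 38 mm above its underside, 50 mm above the shelf. Push here, at or below the middle
- carb_spigot (a point): centre of the front end of the carburettor's spigot, 28 mm across; 75 mm ahead of its origin, 38 mm above its underside
- port: fixed aluminium port block 70 x 68 x 73 mm at the fixture's +y end. Origin: centre of the lower edge of the face towards the carburettor, axes as the fixture's. Inside its dark bore sits a sprung rubber face: 2.5 N per mm, no preload, 10 mm travel, then solid. Pressed with over 3 N for 0.2 s the spigot is home (aim at 4 to 9 N above friction); over 14 N ruins the seal
- port_mouth (a point): centre of the mouth of the port's 36 mm wide bore, in its front face, 50 mm above the shelf, at fixture y = 62 mm. The rubber face waits 3 to 23 mm behind it: set by a screw, different each time, not measured, to be felt (first touch at carburettor y -10 to +10 mm in the fixture). Let go, the carburettor backs off a little but stays bearing on the rubber
- toggle (a joint): over-centre toggle of the clamp, rad: 0 open (as it starts), about 1.2 closed on the carburettor's cap. Hinge along the fixture's y through x = 62, y = 0, z = 100 mm. Pushing the lever to the fixture's -x closes it; its spring resists up to about 0.85 rad (5 to 7 N at the grip at first, less and less towards the end), then it snaps shut by itself and stays; let go earlier it springs open
- lever: the toggle's moving part, lever and arm in one. Origin on the hinge axis. Lever: steel bar with a black rubber grip 18 mm across from 40 to 85 mm from the hinge; open, it leans 35 degrees from upright to the fixture's +x; closed, 35 degrees to -x, over the carburettor. Fingers pressing it with over 15 N strain it. Axes: as the fixture's at joint value 0, turning with the part
- lever_end (a point): top end of the lever's grip, 85 mm from the hinge; 170 mm above the shelf when open or closed, 185 mm in between
- toe (a point): underside of the rubber toe on the clamp's arm, 58 mm from the hinge; the arm is raised steeply when open, level when closed, the toe then pressing on the carburettor's cap at fixture x = 4, y = 0 mm with 3 to 10 N
- float_bowl: aluminium float bowl, an open cup 32 mm across and 22 mm high, standing on the fixture's base plate near the toggle clamp; origin: centre of its underside; to be left alone
- jet_wrench: steel wrench 130 mm long lying on the shelf beside the fixture; origin: underside at mid length; to be left alone
- toolbox: small red steel toolbox, 114 x 204 x 93 mm plus handle; origin: centre of its underside; to be left alone
- filter_base: matte black round air filter base, 110 mm across, 34 mm high; origin: centre of its underside; to be left alone
- bit_holder: chrome screwdriver bit holder standing upright, 30 mm across, 75 mm high; origin: centre of its underside; to be left alone
- jet_tray: grey divided tray 100 x 140 x 30 mm; origin: centre of its underside; to be left alone
- screwdriver: screwdriver 190 mm long lying on the shelf; origin: underside at mid length; to be left alone

How it is judged:
By the outcome, as a careful person would: the job done as asked, in the order asked, and still so for the second after the job is handed in, with the robot touching nothing.
It also fails if it takes over 69 s, if anything falls off the work surface, if the arm or the gripper's body presses on something with over 40 N, if the wrist force passes 120 N, or if a joint passes its speed limit or range.

### The arm

A 6-joint arm with a two-finger parallel gripper is mounted at the origin on the work surface. World frame = base frame: x ahead of the robot, y to its left, z up, the work surface at z = 0. Lengths are in m, angles in degrees, forces in N, time in s.
With the tool pointing down it reaches from about 0.3 to 0.825 m from the base axis. Payload 5.4 kg.
Tool frame: the origin (TCP) lies midway between the tips of the shut fingers; the grasp point (between the pads) lies 19 mm behind it; z points along the fingers, y is the direction in which the jaws open and shut (so a half turn about z gives the same grasp; the last joint's range is limited). The gripper opens to 92 mm and grips with 3 to 60 N. Pads are 20 mm wide; open, the fingers measure 128 mm over their backs; the gripper's body (75 mm by 189 mm) begins 69 mm behind the grasp point.
Start: joints at [-12.038, 9.076, 91.501, -0, 79.423, -12.038], TCP at [0.575, -0, 0.215] pointing down, gripper open.
Joint ranges: [-166.64, 166.64], [-54.1, 131.32], [10.49, 154.53], [-73.88, 253.88], [9.74, 151.15], [-171.62, 171.62]. Speed limits (degrees/s): [147.25, 147.25, 180, 180, 180, 180].

### API

Orientations are given as a 3x3 rotation matrix whose columns are the frame's x, y, z axes.
In Python, from workcell import robot gives the robot as it stands. The module is installed in compiled form; this text tells all that it offers.
- The arm moves only by the shell command python3 -m inch 'ROWS' [OPENING] [FORCE]. ROWS is a JSON object of lists of equal length, an entry for each row: "xyz": the shift along the tool's x, y, z in m, a list of three; "yaw": the turn about the tool's z in degrees. A call has 1 to 20 rows; each row shifts and turns the commanded pose from where the row before left it, along the tool's axes as they then stand; what a row does not reach is not made up. A row lasts 1/8 s, in which the tool goes at most 62.5 mm and 10.7 degrees, less where a joint would pass 70% of its speed; a pose out of reach is approached as far as the arm can. A call with a gripper value outside its range is refused whole. OPENING is the closure, from -1 (fully open) to 1 (shut), so that 0 is half open, set as the call begins (- or left out, the last holds). The fingers move at their own pace and stop on an object; FORCE is the grip in N (left out, the last holds). Time passes only in rows, so rows that do not move let the fingers close. It gives the time, the measured TCP pose, the force and the opening at its end, in the units of the state.
- robot.state(): the state, without advancing time (a new reading comes with each control period).
- robot.snapshot(name): name is "scene" or "side" or "wrist"; returns a dict with "image" (384x512x3 uint8, red, green, blue), "fx", "fy", "cx", "cy" (pixels), "D" ([k1, k2, p1, p2, k3] as OpenCV has them; the pictures are not rectified), "T" (4x4, takes a point from camera to world coordinates). Camera axes: x right, y up, looking along -z (the intrinsics and any distortion apply to the point x, -y, -z); pixel columns grow to the right and rows downward; lengths in m; the calibration is good to about 2 mm. A picture is of the moment at which its call begins. There is no depth.
- robot.finish_job(): hands the job in, once; it reports no verdict.
Trained networks look in the newest picture that a camera, given by its name, has taken for a name from the list of things; names that differ only in an ending like _2 or _b are one class to them, and where a whole thing is asked for, a point or a joint stands for the part that bears it (a point fixed in the world has none). Each returns a list of dicts, best first, with "score" (0 to 1); they miss things now and then, are a little off and sometimes report something else, mostly with a low value. They report only what shows in the picture. A call takes as long as a camera call.
- robot.recognise(label, camera): "location" ([x, y, z] in m, in world coordinates, good to about 4 mm: the middle of the surface that is visible of it).
The state is a dict: "clock": time; "joints": joint angles; "joint_vel": joint speeds; "joint_torque": joint torques, N m; "eef_pos": TCP position; "ee_rot": TCP orientation; "force": force on the tool from outside, world axes, zero at the start; "torque": the same for the moment, N m; "gripper_width": opening from 0.0 (shut) to 1.0 (fully open).
Only numpy, scipy, OpenCV 4.12 (cv2) and the standard library are available. Lean on these libraries where they do the work, as an engineer would, in place of code of your own. Each camera call takes 0.05 s, during which the arm holds its last target.

## Working session

There is one attempt and no reset: what is moved stays moved. The work goes in short steps, Python scripts to look and compute and a shell command to move; the robot and the scene stay as the last step left them, time stands still between calls to the robot, and variables do not carry over. Pictures are saved under pics/ and viewed, and the job is handed in when it is done.

```bash
mkdir -p pics; ls; cat > h.py <<'E'
import numpy as np,cv2
from workcell import robot
def snap(cam,name):
    s=robot.snapshot(cam); cv2.imwrite(f'pics/{name}.png',cv2.cvtColor(s['image'],cv2.COLOR_RGB2BGR)); np.savez(f'pics/{name}.npz',**s); return s
def K(s): return np.array([[s['fx'],0,s['cx']],[0,s['fy'],s['cy']],[0,0,1]],float)
def ray(s,uv):
    p=cv2.undistortPoints(np.array([[uv]],float),K(s),np.array(s['D'],float))[0,0]
    T=np.array(s['T']); d=T[:3,:3]@np.array([p[0],-p[1],-1]); return T[:3,3],d
def atz(s,uv,z):
    o,d=ray(s,uv); return o+d*(z-o[2])/d[2]
def proj(s,P):
    T=np.array(s['T']); P=np.atleast_2d(P); c=(P-T[:3,3])@T[:3,:3]; c=c*[1,-1,-1]
    return cv2.projectPoints(c,np.zeros(3),np.zeros(3),K(s),np.array(s['D'],float))[0][:,0]
E
python3 - <<'E'
from h import *
np.set_printoptions(precision=4,suppress=True)
for c in ['scene','side','wrist']:
    s=snap(c,c+'0'); print(c,s['T'])
    for l in ['carb','carb_rear','port_mouth','lever_end','lever','toe','fixture','port','float_bowl','carb_spigot']:
        r=robot.recognise(l,c); print(l,[(np.round(q['location'],4),round(q['score'],2)) for q in r[:2]])
print(robot.state())
E
```

```text
pics
scene [[-0.2561 -0.7586  0.5991  1.4171]
 [ 0.9665 -0.2106  0.1465  0.2052]
 [ 0.0151  0.6166  0.7872  1.2837]
 [ 0.      0.      0.      1.    ]]
carb [(array([ 0.532 , -0.0411,  0.0625]), 0.69)]
carb_rear [(array([0.5557, 0.0338, 0.0125]), 0.64), (array([ 0.5297, -0.0419,  0.0604]), 0.61)]
port_mouth [(array([0.4987, 0.1114, 0.08  ]), 0.67)]
lever_end [(array([0.5539, 0.0308, 0.1484]), 0.43)]
lever []
toe []
fixture [(array([ 0.3938, -0.3666,  0.0188]), 0.63), (array([0.5532, 0.0344, 0.0121]), 0.57)]
port [(array([0.5032, 0.1134, 0.0805]), 0.72)]
float_bowl [(array([ 0.5822, -0.0496,  0.0214]), 0.61)]
carb_spigot [(array([ 0.5332, -0.0402,  0.0602]), 0.68)]
side [[ 0.694   0.3575 -0.6249 -0.2157]
 [-0.7197  0.3687 -0.5883 -0.7077]
 [ 0.02    0.8581  0.5132  0.7479]
 [ 0.      0.      0.      1.    ]]
carb [(array([ 0.5037, -0.0436,  0.0579]), 0.71)]
carb_rear [(array([ 0.5042, -0.0461,  0.0614]), 0.56)]
port_mouth [(array([0.4631, 0.0914, 0.0631]), 0.61)]
lever_end [(array([0.5671, 0.025 , 0.1373]), 0.75)]
lever [(array([0.383 , 0.3571, 0.0137]), 0.72)]
toe [(array([0.5696, 0.
[... 836 characters left out ...]
, 0.0415, 0.01  ]), 0.57)]
port [(array([0.4827, 0.1116, 0.0835]), 0.78)]
float_bowl [(array([ 0.584 , -0.0584,  0.0225]), 0.65)]
carb_spigot [(array([ 0.5201, -0.029 ,  0.0706]), 0.96)]
{'clock': 1.65, 'joints': array([-12.036 ,   9.0759,  91.5013,  -0.0001,  79.4226, -12.0378]), 'joint_vel': array([ 0.014 ,  0.0416, -0.0174, -0.0804, -0.0131,  0.0934]), 'joint_torque': array([  0.0005, -38.5569, -32.2356,   0.0702,   0.0307,  -0.    ]), 'eef_pos': array([ 0.575 , -0.    ,  0.2146]), 'ee_rot': array([[-0.,  1.,  0.],
       [ 1.,  0., -0.],
       [-0.,  0., -1.]]), 'force': array([-0.1112, -0.1667, -0.2396]), 'torque': array([-0.024 ,  0.003 ,  0.0272]), 'gripper_width': 1.001250232101526}
```

View pics/scene0.png

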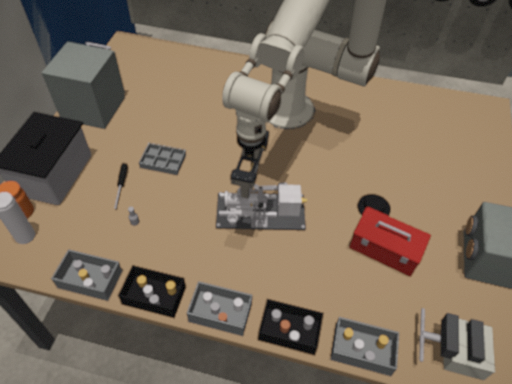

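View pics/side0.png

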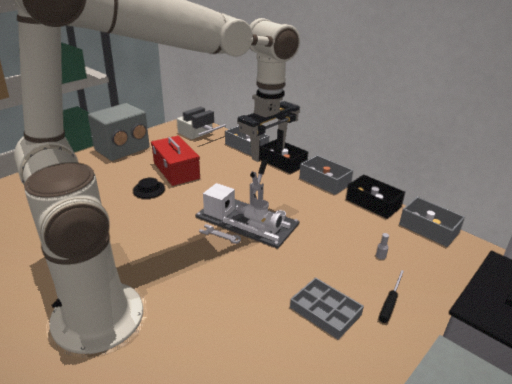

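View pics/wrist0.png

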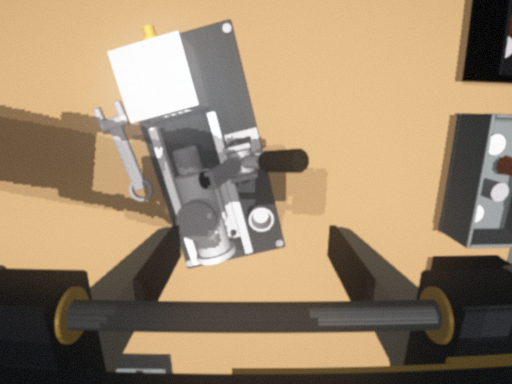

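```bash
cat > fix.py <<'E'
from h import *
from scipy.optimize import least_squares
np.set_printoptions(precision=4,suppress=True)
s=dict(np.load('pics/wrist0.npz'))
uv=[(231,20),(284,246),(187,267)]
for q in uv: print(atz(s,q,.012))
for q in [(110,50),(180,32),(200,108),(127,123)]: print('port',atz(s,q,.085))
print('cap',atz(s,(199,220),.092)); print('lever end',atz(s,(300,160),.165))
o=np.array([(85,150,12),(85,-140,12),(-55,-140,12),(-35,62,85),(35,62,85)])/1000
uv=np.array(uv+[(127,123),(200,108)],float)
def W(p,P):
    c,si=np.cos(p[2]),np.sin(p[2]); return np.c_[p[0]+c*P[:,0]-si*P[:,1],p[1]+si*P[:,0]+c*P[:,1],P[:,2]]
r=least_squares(lambda p:(proj(s,W(p,o))-uv).ravel(),[.53,0,.2])
print(r.x,np.degrees(r.x[2]),r.fun)
E
python3 fix.py; python3 -c "
import cv2
i=cv2.imread('pics/wrist0.png')[0:300,80:340];cv2.imwrite('pics/w0c.png',cv2.resize(i,None,fx=2.3,fy=2,interpolation=cv2.INTER_CUBIC))"
```

```text
[0.5495 0.181  0.012 ]
[ 0.6164 -0.0966  0.012 ]
[ 0.482  -0.1287  0.012 ]
port [0.4401 0.1365 0.085 ]
port [0.5074 0.1508 0.085 ]
port [0.5231 0.0826 0.085 ]
port [0.45  0.069 0.085]
cap [ 0.5181 -0.0299  0.092 ]
lever end [0.6095 0.0437 0.165 ]
[0.5015 0.0164 0.2357] 13.50230664174752 [-0.3764 -1.0869  0.2266  2.2013 -0.7393  2.4623  3.029   0.4307 -2.2708
 -2.4378]
```

View pics/w0c.png

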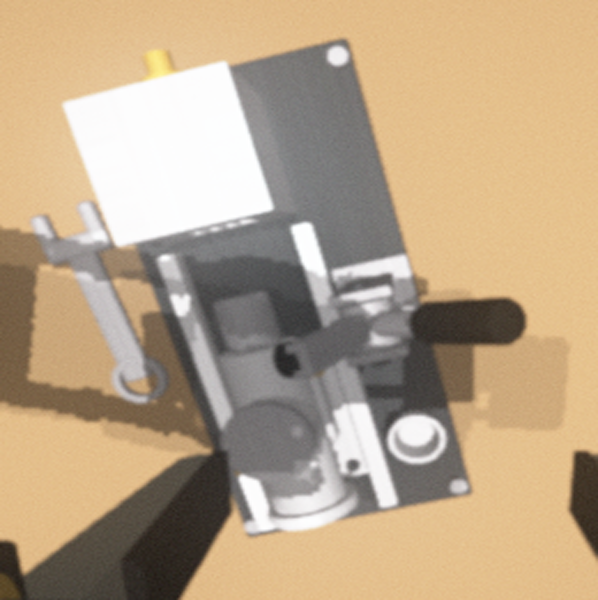

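Wrist view: the fixture plate's corners are at (231,20), (284,246) and (187,267). The cap is near (199,220) and the grip end at (300,160). The fit puts the fixture origin at about (0.5015, 0.0164) with yaw 13.5°, and the lever end lands within 2 mm of that prediction. Next I move behind the carburettor, with the jaws along fixture x.

```bash
python3 -m inch '{"xyz":[[-0.02,-0.007,0],[-0.02,-0.007,0],[-0.02,-0.007,0],[-0.02,-0.007,0],[-0.02,-0.007,0],[-0.02,-0.006,0],[0,0,0],[0,0,0]],"yaw":[-3.5,-3.5,-3.5,-3,0,0,0,0]}' 1 20
python3 - <<'E'
from h import *
np.set_printoptions(precision=4,suppress=True)
s=snap('wrist','wrist1'); print(robot.state())
E
```

```text
clock: 2.65
eef_pos: [0.5512, -0.1237, 0.2145]
ee_rot: [[-0.233, 0.972, -0.0], [0.972, 0.233, 0.001], [0.001, -0.0, -1.0]]
force: [-0.5, 0.7, 0.4]
gripper_width: 0.155
{'clock': 2.7, 'joints': array([-24.8873,   7.5956,  93.1534,   0.0199,  79.2653, -38.4075]), 'joint_vel': array([ 0.4466, -0.1613,  0.1326, -0.0886, -0.1129, -0.0273]), 'joint_torque': array([ -0.4077, -37.3908, -32.2336,   0.0331,   0.0529,   0.0033]), 'eef_pos': array([ 0.5512, -0.1234,  0.2145]), 'ee_rot': array([[-0.2337,  0.9723, -0.0001],
       [ 0.9723,  0.2337,  0.0004],
       [ 0.0004,  0.    , -1.    ]]), 'force': array([ 0.1353, -0.3781, -0.2817]), 'torque': array([ 0.0338, -0.0563,  0.0105]), 'gripper_width': 0.10857954998318757}
```

View pics/wrist1.png

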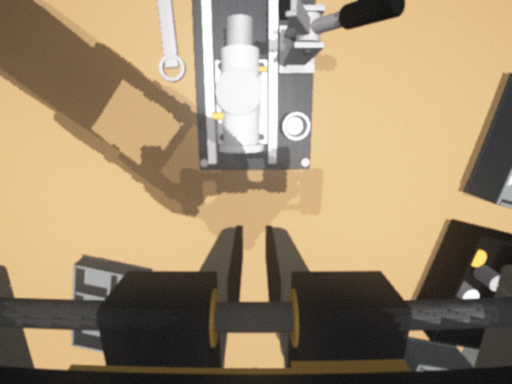

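The image is square to the fixture. The cap is at (239,92), the rear flange near (240,145), the plate's rear corners at (201,169) and (312,169), and the bowl at (295,125).

```bash
cat > m.py <<'E'
from h import *
np.set_printoptions(precision=4,suppress=True)
s=dict(np.load('pics/wrist1.npz'))
th=np.radians(13.5);c,si=np.cos(th),np.sin(th);O=np.array([.5015,.0164])
def F(p): d=p[:2]-O; return np.array([c*d[0]+si*d[1],-si*d[0]+c*d[1]])*1000
print('TCP',F(np.array([.5512,-.1234])))
for n,uv,z in [('pl',(201,169),.012),('pr',(312,169),.012),('cap',(239,92),.092),('capL',(217,92),.092),('capR',(261,92),.092),('flangebot',(240,153),.050),('bowl',(295,125),.034),('railin L',(217,140),.026),('railin R',(266,140),.026)]: print(n,F(atz(s,uv,z)))
E
python3 m.py; python3 -c "
import cv2
i=cv2.imread('pics/wrist1.png')[0:200,150:350];cv2.imwrite('pics/w1c.png',cv2.resize(i,None,fx=3,fy=3,interpolation=cv2.INTER_CUBIC))"
```

```text
TCP [  15.6911 -147.5395]
pl [ -50.7122 -138.148 ]
pr [  89.9348 -138.2275]
cap [  2.3933 -51.0272]
capL [-18.1758 -50.9468]
capR [ 22.9393 -51.0506]
flangebot [   0.7238 -113.2888]
bowl [ 63.5243 -83.1158]
railin L [ -27.5464 -100.7747]
railin R [  30.6892 -100.863 ]
```

View pics/w1c.png

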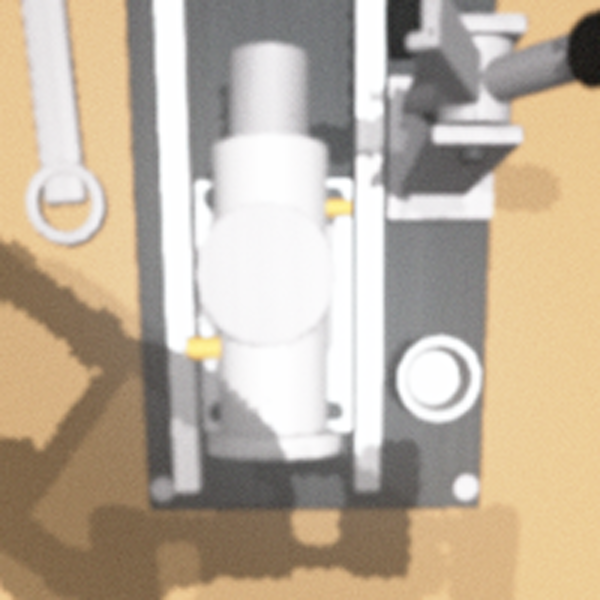

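```bash
python3 -m inch '{"xyz":[[0,-0.007,0.02],[0,-0.006,0.04],[0,0,0.04],[0,0,0.04],[0,0,0.03],[0,0,0.0115],[0,0,0],[0,0,0]],"yaw":[0,0,0,0,0,0,0,0]}'
python3 - <<'E'
from h import *
np.set_printoptions(precision=4,suppress=True)
s=snap('wrist','wrist2');snap('side','side2'); 
for i in range(2):
  q=robot.state(); print(q['eef_pos'],q['force'],q['gripper_width'])
i=cv2.imread('pics/side2.png')[120:280,150:350];cv2.imwrite('pics/s2c.png',cv2.resize(i,None,fx=3,fy=3,interpolation=cv2.INTER_CUBIC))
E
```

```text
clock: 3.7
eef_pos: [0.5398, -0.1274, 0.0347]
ee_rot: [[-0.234, 0.972, 0.003], [0.972, 0.234, -0.001], [-0.002, 0.002, -1.0]]
force: [0.4, -0.2, -0.5]
gripper_width: 0.001
[ 0.5397 -0.1275  0.0346] [ 0.5269 -0.2064  0.3531] -0.001190614250230105
[ 0.5397 -0.1275  0.0346] [ 0.5269 -0.2064  0.3531] -0.001190614250230105
```

View pics/wrist2.png

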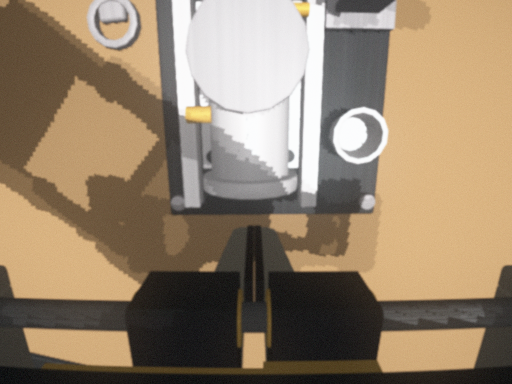

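View pics/s2c.png

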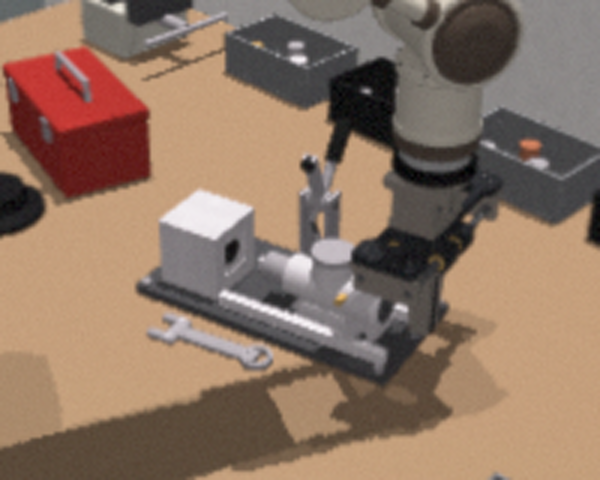

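The fingers are centred on the rear flange (column 254 against 250). I approach slowly until they touch it.

```bash
python3 -m inch '{"xyz":[[0.004,0,0],[0.005,0,0],[0.005,0,0],[0.004,0,0],[0.002,0,0],[0.001,0,0]],"yaw":[0,0,0,0,0,0]}'
python3 -m inch '{"xyz":[[0.002,0,0],[0.002,0,0]],"yaw":[0,0]}'
python3 -m inch '{"xyz":[[0.002,0,0],[0.002,0,0]],"yaw":[0,0]}'
python3 -m inch '{"xyz":[[0.002,0,0],[0.002,0,0]],"yaw":[0,0]}'
```

```text
clock: 4.55
eef_pos: [0.5336, -0.1065, 0.0331]
ee_rot: [[-0.234, 0.972, -0.0], [0.972, 0.234, -0.0], [0.0, -0.0, -1.0]]
force: [0.8, 0.3, 0.1]
gripper_width: 0.003
clock: 4.8
eef_pos: [0.5327, -0.1026, 0.0331]
ee_rot: [[-0.233, 0.972, 0.0], [0.972, 0.233, 0.0], [0.0, 0.0, -1.0]]
force: [-0.9, 0.7, 0.2]
gripper_width: 0.002
clock: 5.05
eef_pos: [0.532, -0.0992, 0.0332]
ee_rot: [[-0.234, 0.972, 0.001], [0.972, 0.234, -0.001], [-0.001, 0.0, -1.0]]
force: [0.8, -2.0, -1.2]
gripper_width: 0.007
clock: 5.3
eef_pos: [0.5309, -0.095, 0.0332]
ee_rot: [[-0.233, 0.972, 0.0], [0.972, 0.233, -0.0], [-0.0, 0.0, -1.0]]
force: [0.8, -2.0, -1.1]
gripper_width: 0.006
```

```bash
python3 -m inch '{"xyz":[[0.003,0,0],[0.003,0,0],[0.003,0,0],[0.003,0,0],[0.002,0,0],[0.002,0,0]],"yaw":[0,0,0,0,0,0]}'
python3 -m inch '{"xyz":[[0.003,0,0],[0.002,0,0],[0.002,0,0],[0.002,0,0]],"yaw":[0,0,0,0]}'
python3 - <<'E'
from h import *
np.set_printoptions(precision=4,suppress=True)
snap('wrist','wrist3');q=robot.state(); print(q['eef_pos'],q['force'],q['torque'])
E
```

```text
clock: 6.05
eef_pos: [0.5271, -0.0793, 0.0331]
ee_rot: [[-0.233, 0.972, 0.0], [0.972, 0.233, -0.0], [-0.0, 0.0, -1.0]]
force: [0.5, -2.9, -0.9]
gripper_width: 0.006
clock: 6.55
eef_pos: [0.525, -0.0705, 0.0331]
ee_rot: [[-0.233, 0.972, -0.0], [0.972, 0.233, -0.0], [-0.0, -0.0, -1.0]]
force: [0.6, -3.1, -0.9]
gripper_width: 0.003
[ 0.5249 -0.0703  0.0331] [ 1.2717 -1.6437  0.2717] [-0.3169 -0.087  -0.0189]
```

View pics/wrist3.png

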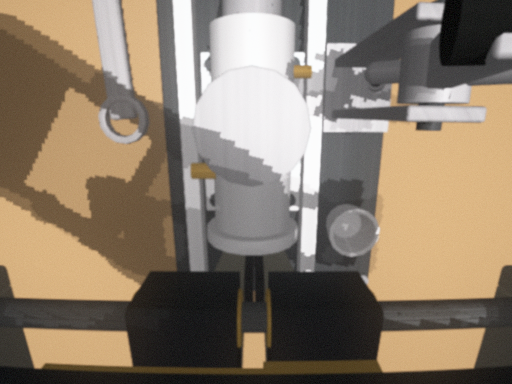

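Sliding friction is about 3 N, and the carburettor is at about y = -20. From here I feel for the rubber in small steps.

```bash
python3 -m inch '{"xyz":[[0.002,0,0],[0.002,0,0],[0.002,0,0]],"yaw":[0,0,0]}'|egrep 'eef|force'
python3 -m inch '{"xyz":[[0.001,0,0],[0.001,0,0]],"yaw":[0,0]}'|egrep 'eef|force'
python3 -m inch '{"xyz":[[0.001,0,0],[0.001,0,0]],"yaw":[0,0]}'|egrep 'eef|force'
```

```text
eef_pos: [0.5236, -0.0647, 0.0331]
force: [1.2, -3.0, -0.2]
eef_pos: [0.5231, -0.0628, 0.0331]
force: [0.4, -2.1, 0.2]
eef_pos: [0.5226, -0.0608, 0.0331]
force: [1.2, -2.5, -0.2]
```

```bash
python3 -m inch '{"xyz":[[0.001,0,0],[0.001,0,0]],"yaw":[0,0]}'|egrep 'eef|force'
python3 -m inch '{"xyz":[[0.001,0,0]],"yaw":[0]}'|egrep 'eef|force'
python3 -m inch '{"xyz":[[0.001,0,0]],"yaw":[0]}'|egrep 'eef|force'
```

```text
eef_pos: [0.5222, -0.059, 0.0331]
force: [0.8, -3.3, 0.2]
eef_pos: [0.5221, -0.0582, 0.0332]
force: [2.0, -3.7, -1.5]
eef_pos: [0.522, -0.0574, 0.0332]
force: [1.1, -5.7, -1.7]
```

```bash
python3 -m inch '{"xyz":[[0.0005,0,0]],"yaw":[0]}'|egrep 'eef|force'
python3 -m inch '{"xyz":[[0.0005,0,0]],"yaw":[0]}'|egrep 'eef|force'
python3 -m inch '{"xyz":[[0,0,0]],"yaw":[0]}'|egrep 'eef|force'
```

```text
eef_pos: [0.5219, -0.0571, 0.0332]
force: [3.0, -5.3, -1.8]
eef_pos: [0.5219, -0.0568, 0.0333]
force: [2.4, -6.3, -2.5]
eef_pos: [0.5219, -0.0567, 0.0332]
force: [1.6, -5.3, -1.5]
```

```bash
python3 -m inch '{"xyz":[[0.0005,0,0],[0.0005,0,0]],"yaw":[0,0]}'|egrep 'eef|force'
python3 -m inch '{"xyz":[[0,0,0]],"yaw":[0]}'|egrep 'eef|force'

```

```text
eef_pos: [0.5219, -0.0561, 0.0333]
force: [1.8, -7.5, -1.8]
eef_pos: [0.5219, -0.0562, 0.0334]
force: [2.7, -7.6, -2.4]
```

```bash
python3 -m inch '{"xyz":[[0.0005,0,0],[0.0004,0,0]],"yaw":[0,0]}'|egrep 'eef|force'
python3 -m inch '{"xyz":[[0,0,0],[0,0,0]],"yaw":[0,0]}'|egrep 'eef|force'
python3 -m inch '{"xyz":[[0,0,0],[0,0,0]],"yaw":[0,0]}'|egrep 'eef|force|clock'
python3 - <<'E'
from h import *
snap('wrist','wrist4');snap('side','side4')
i=cv2.imread('pics/side4.png')[120:280,150:350];cv2.imwrite('pics/s4c.png',cv2.resize(i,None,fx=3,fy=3,interpolation=cv2.INTER_CUBIC))
E
```

```text
eef_pos: [0.5219, -0.0556, 0.0335]
force: [2.3, -8.0, -1.3]
eef_pos: [0.5219, -0.0556, 0.0335]
force: [2.0, -8.1, -1.5]
clock: 9.48
eef_pos: [0.5219, -0.0557, 0.0335]
force: [2.2, -9.2, -1.5]
```

View pics/wrist4.png

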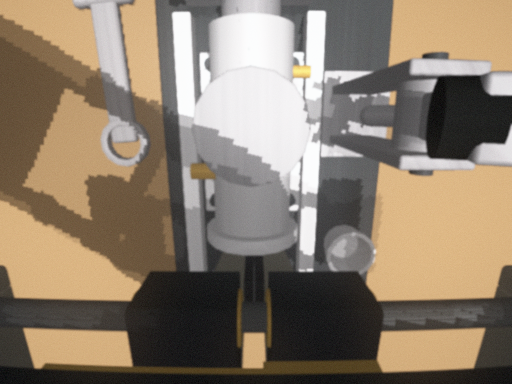

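View pics/s4c.png

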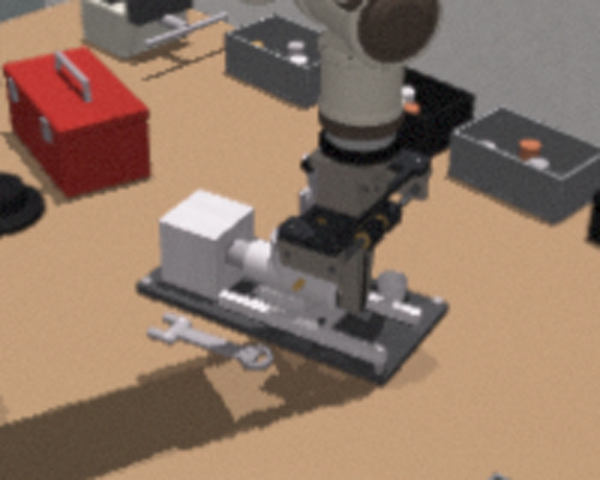

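Wrist and side views: the spigot sits in the bore and is centred. The push was about 8.7 N against about 3 N of friction, so about 5.7 N on the rubber, and it was held. Now I back off gently, rise and go round to the +x side of the lever.

```bash
python3 -m inch '{"xyz":[[-0.001,0,0],[-0.001,0,0],[-0.003,0,0],[-0.006,0,0],[-0.01,0,0],[-0.01,0,0],[0,0,0]],"yaw":[0,0,0,0,0,0,0]}'|egrep 'eef|force'
python3 -m inch '{"xyz":[[0,0,-0.02],[0,0,-0.04],[0,0,-0.05],[0,0,-0.05],[0,0,-0.03],[0,0,-0.01],[0,0,0]],"yaw":[0,0,0,0,0,0,0]}'|egrep 'eef|force'
python3 - <<'E'
from h import *
np.set_printoptions(precision=4,suppress=True)
s=snap('wrist','wrist5');q=robot.state(); print(q['eef_pos'],q['clock'])
E
```

```text
eef_pos: [0.5285, -0.0852, 0.0332]
force: [-0.5, 1.3, -0.4]
eef_pos: [0.5282, -0.0842, 0.2326]
force: [-0.0, 0.2, 0.3]
[ 0.5276 -0.084   0.2316] 11.375
```

View pics/wrist5.png

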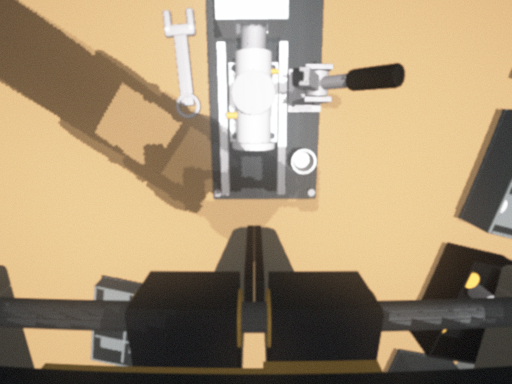

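```bash
python3 - <<'E'
from h import *
np.set_printoptions(precision=4,suppress=True)
s=dict(np.load('pics/wrist5.npz'))
th=np.radians(13.5);c,si=np.cos(th),np.sin(th);O=np.array([.5015,.0164])
def F(p): d=p[:2]-O; return np.array([c*d[0]+si*d[1],-si*d[0]+c*d[1]])*1000
print('TCP',F(np.array([.5280,-.0841])))
for n,uv,z in [('pl',(212,199),.012),('pr',(317,198),.012),('cap',(254,91),.092),('gripend',(395,76),.168),('gripmid',(375,78),.15),('cheeks',(318,82),.110)]: print(n,F(atz(s,uv,z)))
E
```

```text
TCP [   2.3065 -103.9095]
pl [ -54.132  -139.1604]
pr [  89.1345 -137.7832]
cap [ 3.1337 -5.1233]
gripend [108.7313   1.0408]
gripmid [100.5364   1.4083]
cheeks [62.615   1.8017]
```

The cap is at y ≈ -6 mm. The lever is at y ≈ 1 and its grip end at x ≈ 110.

```bash
python3 -m inch '{"xyz":[[0.005,0.02,0],[0.015,0.03,0],[0.025,0.03,0],[0.025,0.03,0],[0.02,0.025,0],[0.015,0.015,0],[0,0,0],[0,0,0]],"yaw":[0,0,0,0,0,0,0,0]}'|egrep 'eef|force'
python3 -m inch '{"xyz":[[0,0,0.015],[0,0,0.025],[0,0,0.02],[0,0,0.012],[0,0,0.004],[0,0,0],[0,0,0]],"yaw":[0,0,0,0,0,0,0]}'|egrep 'eef|force'
python3 - <<'E'
from h import *
np.set_printoptions(precision=4,suppress=True)
s=snap('wrist','wrist6');snap('side','side6');snap('scene','scene6');q=robot.state(); print(q['eef_pos'],q['clock'],q['force'])
i=cv2.imread('pics/side6.png')[100:260,170:370];cv2.imwrite('pics/s6c.png',cv2.resize(i,None,fx=3,fy=3,interpolation=cv2.INTER_CUBIC))
E
```

```text
eef_pos: [0.6487, 0.0522, 0.2317]
force: [0.4, -0.0, 0.6]
eef_pos: [0.6503, 0.0527, 0.1582]
force: [1.1, -0.1, -0.4]
[0.65   0.0528 0.1578] 13.4 [-0.3955  0.1292  0.1872]
```

View pics/wrist6.png

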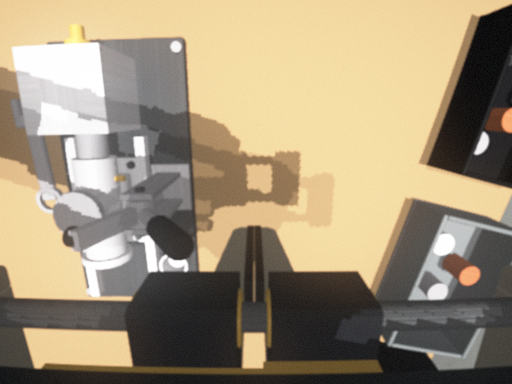

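View pics/s6c.png

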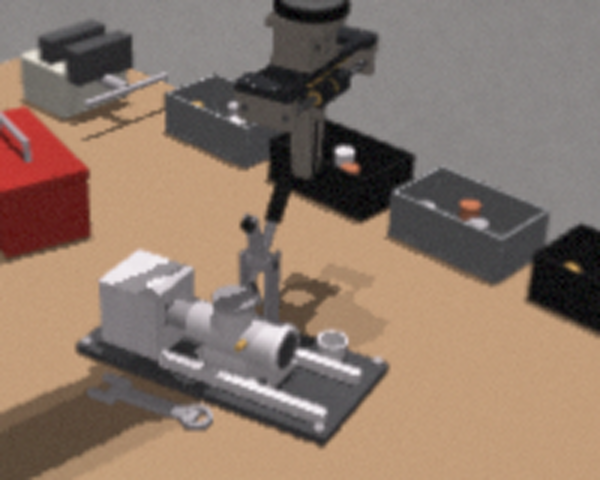

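The closed fingers stand clear to the +x side of the lever's grip, in line with it.

```bash
python3 -m inch '{"xyz":[[0,-0.003,0.002],[0,-0.003,0.001],[0,-0.002,0],[0,-0.002,0]],"yaw":[0,0,0,0]}'|egrep 'eef|force'
python3 -m inch '{"xyz":[[0,-0.002,0],[0,-0.002,0]],"yaw":[0,0]}'|egrep 'eef|force'
python3 -m inch '{"xyz":[[0,-0.002,0],[0,-0.002,0]],"yaw":[0,0]}'|egrep 'eef|force'
python3 -m inch '{"xyz":[[0,-0.002,0],[0,-0.002,0]],"yaw":[0,0]}'|egrep 'eef|force'
```

```text
eef_pos: [0.6397, 0.0504, 0.1541]
force: [1.1, 0.1, 0.7]
eef_pos: [0.6359, 0.0495, 0.1541]
force: [0.8, -0.1, 0.3]
eef_pos: [0.632, 0.0485, 0.1541]
force: [0.6, 0.0, -0.9]
eef_pos: [0.6285, 0.0477, 0.1543]
force: [1.5, 0.9, -0.1]
```

```bash
python3 -m inch '{"xyz":[[0,-0.002,0],[0,-0.002,0]],"yaw":[0,0]}'|egrep 'eef|force'
python3 -m inch '{"xyz":[[0,-0.002,0],[0,-0.002,0]],"yaw":[0,0]}'|egrep 'eef|force'
python3 -m inch '{"xyz":[[0,-0.002,0],[0,-0.002,0],[0,-0.002,0]],"yaw":[0,0,0]}'|egrep 'eef|force'
```

```text
eef_pos: [0.6261, 0.0469, 0.1557]
force: [6.1, 2.9, 4.4]
eef_pos: [0.6238, 0.0463, 0.1573]
force: [7.6, 3.2, 7.2]
eef_pos: [0.6185, 0.0444, 0.1578]
force: [7.4, 2.8, 7.4]
```

The lever drags the fingertip up by friction as its end rises on the arc, and the total force is about 11 N. I follow the arc upwards to relieve it.

```bash
python3 -m inch '{"xyz":[[0,-0.001,-0.003],[0,-0.002,-0.0015]],"yaw":[0,0]}'|egrep 'eef|force'
python3 -m inch '{"xyz":[[0,-0.002,-0.0012],[0,-0.002,-0.0012]],"yaw":[0,0]}'|egrep 'eef|force'
python3 -m inch '{"xyz":[[0,-0.002,-0.001],[0,-0.002,-0.001],[0,-0.002,-0.001]],"yaw":[0,0,0]}'|egrep 'eef|force'
```

```text
eef_pos: [0.6137, 0.0434, 0.1606]
force: [5.3, 0.1, 3.3]
eef_pos: [0.6096, 0.0423, 0.1627]
force: [4.8, -0.2, 3.6]
eef_pos: [0.6034, 0.0408, 0.1654]
force: [3.9, 0.1, 2.7]
```

```bash
python3 -m inch '{"xyz":[[0,-0.002,-0.0005],[0,-0.002,-0.0005],[0,-0.002,0]],"yaw":[0,0,0]}'|egrep 'eef|force'
python3 -m inch '{"xyz":[[0,-0.002,0],[0,-0.002,0],[0,-0.002,0]],"yaw":[0,0,0]}'|egrep 'eef|force'
python3 -m inch '{"xyz":[[0,-0.002,0],[0,-0.002,0],[0,-0.002,0]],"yaw":[0,0,0]}'|egrep 'eef|force'
```

```text
eef_pos: [0.5974, 0.0397, 0.1664]
force: [4.3, 0.5, 3.7]
eef_pos: [0.5899, 0.0386, 0.1647]
force: [3.8, 0.0, 2.9]
eef_pos: [0.5839, 0.0372, 0.1646]
force: [2.6, 0.3, 2.8]
```

```bash
python3 -m inch '{"xyz":[[0,-0.002,0],[0,-0.002,0],[0,-0.002,0]],"yaw":[0,0,0]}'|egrep 'eef|force'
python3 -m inch '{"xyz":[[0,-0.002,0],[0,-0.002,0]],"yaw":[0,0]}'|egrep 'eef|force'
python3 -m inch '{"xyz":[[0,-0.002,0],[0,-0.002,0]],"yaw":[0,0]}'|egrep 'eef|force'
python3 - <<'E'
from h import *
s=snap('wrist','wrist7');snap('side','side7')
i=cv2.imread('pics/side7.png')[100:260,170:370];cv2.imwrite('pics/s7c.png',cv2.resize(i,None,fx=3,fy=3,interpolation=cv2.INTER_CUBIC))
E
```

```text
eef_pos: [0.5782, 0.0357, 0.1648]
force: [0.5, -0.1, 1.8]
eef_pos: [0.5744, 0.0348, 0.1648]
force: [1.4, 0.9, 1.5]
eef_pos: [0.5704, 0.0338, 0.1647]
force: [-0.3, -0.3, 0.0]
```

View pics/s7c.png

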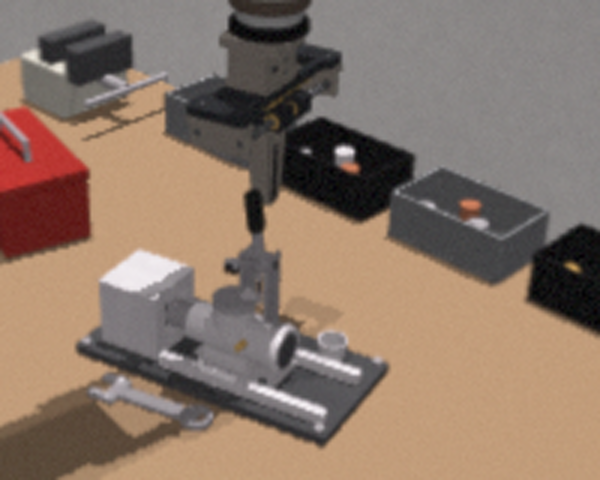

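View pics/wrist7.png

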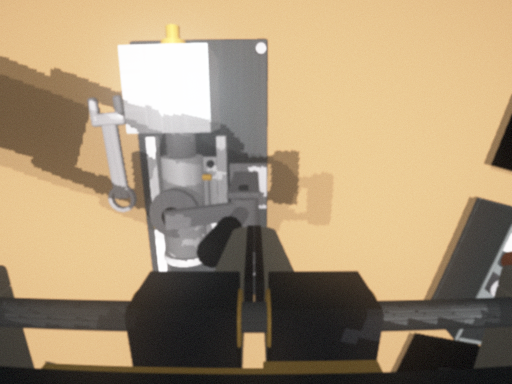

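The lever is past upright, the force has dropped to 0 and it appears to be snapping. I let time pass, then look again.

```bash
python3 -m inch '{"xyz":[[0,0,0],[0,0,0],[0,0,0]],"yaw":[0,0,0]}'
python3 - <<'E'
from h import *
s=snap('wrist','wrist8');snap('side','side8')
i=cv2.imread('pics/side8.png')[100:260,170:370];cv2.imwrite('pics/s8c.png',cv2.resize(i,None,fx=3,fy=3,interpolation=cv2.INTER_CUBIC))
E
```

```text
clock: 18.88
eef_pos: [0.5708, 0.0339, 0.1649]
ee_rot: [[-0.233, 0.972, -0.0], [0.972, 0.233, 0.0], [0.0, -0.0, -1.0]]
force: [-0.1, 0.3, -0.5]
gripper_width: 0.007
```

View pics/s8c.png

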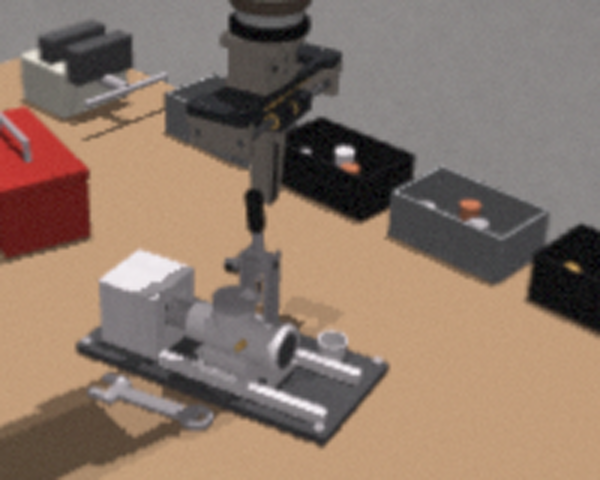

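View pics/wrist8.png

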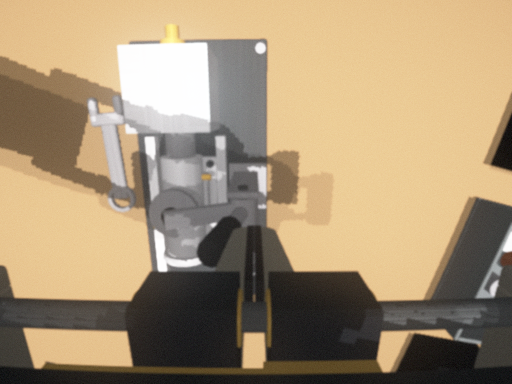

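The lever rests near its balance point with the arm still up, so I push a little further.

```bash
python3 -m inch '{"xyz":[[0,-0.002,0],[0,-0.002,0]],"yaw":[0,0]}'|egrep 'eef|force'
python3 -m inch '{"xyz":[[0,-0.002,0],[0,-0.002,0],[0,-0.002,0]],"yaw":[0,0,0]}'|egrep 'eef|force'
python3 -m inch '{"xyz":[[0,0,0],[0,0,0],[0,0,0]],"yaw":[0,0,0]}'|egrep 'eef|force'
python3 - <<'E'
from h import *
s=snap('wrist','wrist9');snap('side','side9')
i=cv2.imread('pics/side9.png')[100:260,170:370];cv2.imwrite('pics/s9c.png',cv2.resize(i,None,fx=3,fy=3,interpolation=cv2.INTER_CUBIC))
E
```

```text
eef_pos: [0.5668, 0.0329, 0.165]
force: [0.3, -0.1, 0.5]
eef_pos: [0.561, 0.0315, 0.165]
force: [0.1, 0.3, -0.4]
eef_pos: [0.5612, 0.0316, 0.165]
force: [0.5, -1.0, 0.1]
```

View pics/s9c.png

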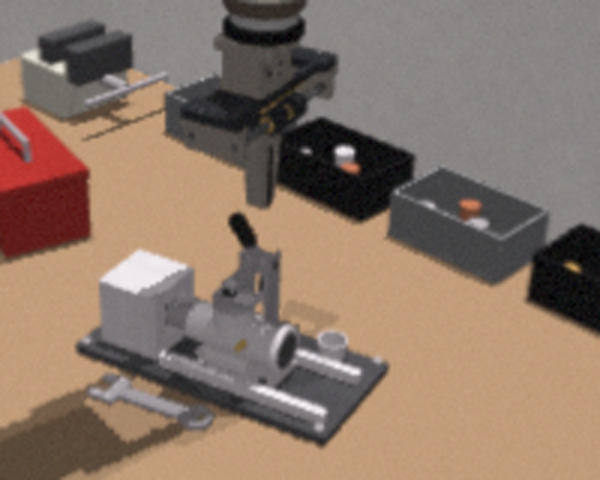

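View pics/wrist9.png

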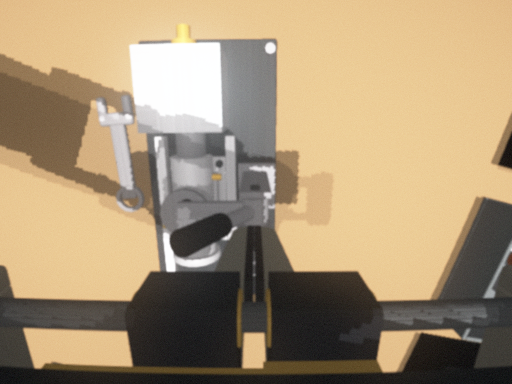

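It snapped shut: the lever is over the carburettor and the toe is down on the cap. I retreat and verify.

```bash
python3 -m inch '{"xyz":[[0,0.005,-0.005],[0,0.01,-0.02],[0,0.01,-0.03],[-0.03,0,-0.02],[-0.04,-0.01,0],[-0.03,-0.02,0],[0,-0.01,0],[0,0,0],[0,0,0]],"yaw":[0,0,0,0,0,0,0,0,0]}'
python3 - <<'E'
from h import *
s=snap('wrist','wrist10');snap('side','side10');snap('scene','scene10')
i=cv2.imread('pics/side10.png')[130:260,170:330];cv2.imwrite('pics/s10c.png',cv2.resize(i,None,fx=4,fy=4,interpolation=cv2.INTER_CUBIC))
E
```

```text
clock: 21.2
eef_pos: [0.5702, -0.0681, 0.2402]
ee_rot: [[-0.235, 0.972, 0.0], [0.972, 0.235, 0.0], [0.0, 0.001, -1.0]]
force: [0.0, -0.1, 0.4]
gripper_width: 0.008
```

View pics/s10c.png

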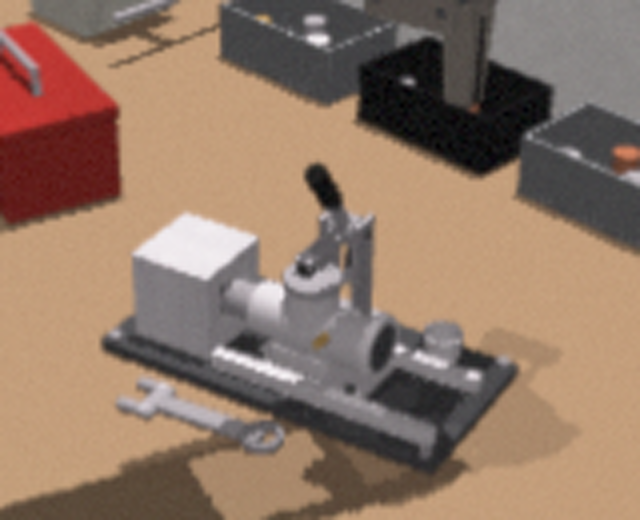

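View pics/wrist10.png

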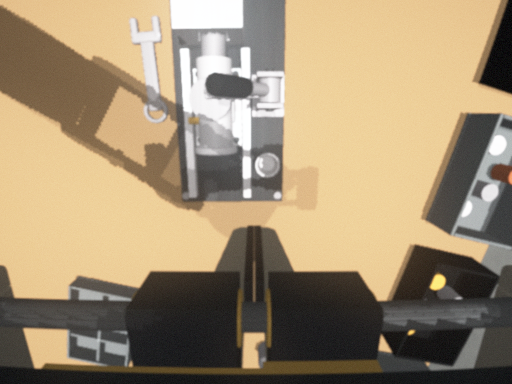

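```bash
python3 - <<'E'
from h import *
np.set_printoptions(precision=4,suppress=True)
th=np.radians(13.5);c,si=np.cos(th),np.sin(th);O=np.array([.5015,.0164])
def F(p): d=p[:2]-O; return np.array([c*d[0]+si*d[1],-si*d[0]+c*d[1]])*1000
for f,L in [('wrist5',[('flange',(254,151),.05),('plate',(265,199),.012)]),('wrist10',[('flange',(216,153),.05),('plate',(230,201),.012),('gripend',(211,84),.168)])]:
    s=dict(np.load(f'pics/{f}.npz'))
    for n,uv,z in L: print(f,n,F(atz(s,uv,z)))
robot.finish_job()
E
```

```text
wrist5 flange [  3.1486 -69.5078]
wrist5 plate [  18.1515 -139.1763]
wrist10 flange [  2.0327 -66.9733]
wrist10 plate [  14.622  -138.4268]
wrist10 gripend [14.5909  0.932 ]
the job is handed in; nothing more can be done
```

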